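# Swap the charged battery pack for the flat one in a push-push charger

## Robot

A 7-joint arm with a two-finger parallel gripper is mounted at the origin on a cart in front of the work surface, level with it; the furniture and walls round the work are solid. World frame = base frame: x ahead of the robot, y to its left, z up, the work surface at z = 0. Lengths are in m, angles in rad, forces in N, time in s.
With the tool pointing down it reaches from about 0.4 to 0.85 m from the base axis. Payload 10.4 kg.
Tool frame: the origin (TCP) lies midway between the tips of the shut fingers; the grasp point (between the pads) lies 19 mm behind it; z points along the fingers, y is the line along which they close (so a half turn about z gives the same grasp; the last joint's range is limited). The gripper opens to 87 mm and grips with 3 to 60 N. Pads are 19 mm wide; open, the fingers measure 117 mm over their backs; the gripper's body (75 mm by 190 mm) begins 51 mm behind the grasp point.
Start: joints at [-1.278, 0.332, -0.065, 1.46, 0.022, 1.35, -0.088], TCP at [0.194, 0.594, 0.185] pointing down, gripper open.
Joint ranges: [-2.6, 2.6], [-0.5, 2.12], [-1.47, 1.34], [0.16, 2.42], [-1.27, 4.41], [0.06, 2.06], [-2.6, 2.6]. Speed limits (rad/s): [2.22, 2.22, 2.79, 2.79, 3.14, 3.14, 3.14].

## Interface

Orientations are given as a unit quaternion [x, y, z, w].
In Python, from bench import r gives the robot as it stands.
- The arm moves only by the tool arm_command, never from a script. Its arguments are lists of equal length, an entry for each row: "xyz": the shift along the world's x, y, z in m, a list of three; "rot": the turn, a rotation vector about the world's x, y, z in rad, a list of three. In form: {"xyz": [[tx, ty, tz], ...], "rot": [[ax, ay, az], ...]}. A call has 1 to 20 rows; each row is the pose to reach, as a shift and turn from the pose commanded when the call began; what a row does not reach only later rows make up. A row lasts 1/12 s, in which the tool goes at most 41.7 mm and 7.16 degrees, less where a joint would pass 70% of its speed; a pose out of reach is approached as far as the arm can. A call with a gripper value outside its range is refused whole. "grip" is the opening, from 0 (shut) to 1 (fully open), set as the call begins (left out, the last holds). The fingers move at their own pace and stop on an object; "squeeze" is the grip in N (left out, the last holds). Time passes only in rows, so rows that repeat a pose let the fingers close. It gives the time, the measured TCP pose, the force, the opening and the grip force at its end, in the units of the state.
- r.read_state(): the state, without advancing time (a new reading comes with each control period).
- r.camera(name): name is "side" or "top"; returns the picture (420x560x3 uint8, red, green, blue); there is no depth.
- r.camera_model(name): a dict with "fx", "fy", "cx", "cy" (pixels), "k1" (the pictures are not rectified: a ray, as slopes to the right and down, at radius r is drawn at 1 + k1 r^2 times it, then the intrinsics apply), "T" (4x4, takes a point from camera to world coordinates). Camera axes: x right, y up, looking along -z (the intrinsics and any distortion apply to the point x, -y, -z); pixel columns grow to the right and rows downward; lengths in m; the calibration is good to about 2 mm. A picture is of the moment at which its call begins. camera_model takes no time and is no camera call.
- r.close_job(): hands the job in; it is judged then, once.
Trained networks look in the newest picture that a camera, given by its name, has taken for a name from the list of things; names that differ only in an ending like _2 or _b are one class to them, and where a whole thing is asked for, a point or a joint stands for the part that bears it (a point fixed in the world has none). Each returns a list of dicts, best first, with "conf" (0 to 1); they miss things now and then, are a little off and sometimes report something else, mostly with a low value. They report only what shows in the picture. A call takes as long as a camera call. They do not tell look-alikes from the thing itself.
- r.look_for(label, camera): "at" ([x, y, z] in m, in the coordinates of the camera as it stood for that picture, good to about 4 mm: the middle of the surface that is visible of it).
- r.spot_point(label, camera): "at" ([x, y, z] in m, in the coordinates of the camera as it stood for that picture, good to about 4 mm: a listed point, or the origin of a listed thing).
The state is a dict: "time": time; "joint_positions": joint angles; "joint_vel": joint speeds; "joint_torque": joint torques, N m; "ee_pos": TCP position; "eef_rot": TCP orientation; "ft_force": force on the tool from outside, world axes, zero at the start; "torque": the same for the moment, N m; "width": finger opening in m; "grip_force": force on a finger pad.
Only numpy, scipy, OpenCV 4.12 (cv2) and the standard library are available. Lean on these libraries where they do the work, as an engineer would, in place of code of your own. Each camera call takes 0.05 s, during which the arm holds its last target. There are 200 camera calls.

## Task

The battery pack in the charger bay with the green lamp is full: press it down to the firm stop and let go so that the catch pops it up, lift it out and stand it upright on the bench. Then put the flat pack that stands on the bench into that bay and press it down in the same way until the catch holds it down. Feel for the stop rather than ramming the packs, keep them from toppling, leave the pack under the red lamp as it is, and don't shove the other things on the bench about.

Things in the scene. Friction and masses are not known exactly. Their poses are not given: they have to be found in the camera images.
- pack_flat: Flat battery pack standing on the bench before the charger. 36 mm thick (its x) x 66 wide (y) x 100 high (z), 0.24 to 0.38 kg, black, dark blue cap with grip ribs. Origin: centre of its underside. The same either way round. Sides straight up to 86 mm, then rounded off to a flat 17 x 47 mm top; underside bevelled 4 mm. Grip it across the 36 mm.
- pack_done: Full pack, the same as pack_flat, held down by the catch in the bay with the green lamp. Only the top 13 to 16 mm of it shows, mostly the rounded edge: too little to grip until it is popped up (then 38 to 42 mm shows, 24 to 28 of it straight).
- pack_busy: Pack still charging, the same as the others, held down in the bay with the red lamp; leave it alone.
- bay_done: The charger bay with the green lamp, left or right of the other (it differs): fixed grey block 82 mm wide (y), 118 deep (x, to its rear), upright front, sloping top 114 mm above the bench in front, 139 behind. Origin: centre of its underside, 8 mm above the bench. Slot 39 x 69 mm inside (1.5 mm play each side of a pack), mouth bevelled 3 mm; rims 16 mm before and behind it, 6 mm at the sides.
- bay_busy: The bay with the red lamp, adjoining at 84 mm pitch, the same in all else.
- lamp_done (a point): Middle of the green lamp: an 8 x 32 mm lit lens on the sloping top just before the slot.
- lamp_busy (a point): Middle of the red lamp of the other bay.
- mouth_done (a point): Centre of the slot's mouth, level with the rim, in the bay with the green lamp. Its z points up out of the slot along the slot's line, which leans 0.35 rad (20 degrees) from vertical towards the bay's front; its x points to the bay's rear and up, along a pack's thickness; its y along a pack's width.
- mouth_busy (a point): The same for the bay with the red lamp.
- seat_done (a point): Top of the sprung lift on which a pack's underside stands in the bay with the green lamp, on the slot's line, 60 mm below the mouth when up; it moves with the lift. Spring 7 N when up, 12 N at the stop, damper 60 N per m/s; at the stop the force rises steeply. At the stop a pack's top is up to 5 mm below the rim. The pack just stands on it, unclamped.
- seat_busy (a point): The same in the bay with the red lamp.
- lift_done (a joint): Depth (m) of that lift, more is deeper: -0.002 to 0.002 up, 0.024 to 0.027 held by the push-push catch. From up, press to the firm stop and let go: it backs up to the held depth and stays. From held, press to the firm stop and let go: it rises fully in under a second. Let go well short of the stop, it goes back as it was. The stop lies 8 to 17 mm past the held depth, unseen: feel for it.
- lift_busy (a joint): The same for the lift in the bay with the red lamp.
- stapler: Black hand stapler, 130 x 32 x 40 mm, on the bench to the right; a bystander. Origin: centre of its underside.
- eyelet_tin: Round grey tin, 67 mm across, 28 high, on the bench to the right; a bystander.
- spectacles: Reading glasses lying near the front edge at the right; a bystander.
There are look-alikes about, which are no part of the job. Leave any purple look-alike of the pack_done alone.

How it is judged:
On the way, in this order (a step that is already met when the one before it is completed fails the run):
1. the catch of the bay with the green lamp is released and its lift has pushed the full pack up (value of joint lift_done below 0.006 m and distance between pack_done and seat_done below 0.008 m and angle between the z axis of pack_done and the z axis of mouth_done, either way round below 0.06 rad), for 0.1 s.
2. the full pack stands upright on the bench (height (world z) of pack_done between -0.006 and 0.006 m and angle between pack_done's own z axis and vertical below 0.08 rad), for 0.2 s.
At the end, for the whole second after the job is handed in: Flat pack in the green-lamp bay, within 8 mm of its seat and 0.06 rad of the slot, its lift held down (0.020 to 0.0305 m); full pack upright on the bench (within 6 mm, 0.08 rad); both at rest; the other pack still held down in the red-lamp bay (all of step 2 and distance between pack_flat and seat_done below 0.008 m and angle between the z axis of pack_flat and the z axis of mouth_done, either way round below 0.06 rad and value of joint lift_done between 0.02 and 0.0305 m and linear speed of each of pack_flat, pack_done below 0.02 m/s and value of joint lift_busy between 0.02 and 0.0305 m and distance between pack_busy and seat_busy below 0.008 m and angle between the z axis of pack_busy and the z axis of mouth_busy, either way round below 0.06 rad); the robot touches nothing.
It fails at once if the pack under the red lamp is pressed in deep, popped up or pulled (value of joint lift_busy below 0.018 m or value of joint lift_busy above 0.0315 m or distance between pack_busy and seat_busy above 0.012 m).
It fails at once if a pack is rammed: more than 45 N between it and the lift (contact force between any of pack_done, pack_flat and lift_done above 45 N).
It fails at once if a pack topples (angle between any of pack_done, pack_flat's own z axis and vertical above 1 rad).
It fails at once if the stapler, the tin or the spectacles are moved by more than 30 mm (distance of any of stapler, eyelet_tin, spectacles from where it was at the start of the episode above 0.03 m).
It also fails if it takes over 67 s, if anything falls off the work surface, if the arm or the gripper's body presses on something with over 40 N, if the wrist force passes 120 N, or if a joint passes its speed limit or range.

## Working session

There is one attempt and no reset: what is moved stays moved. The work goes in short steps, Python scripts to look and compute and a tool call to move; the robot and the scene stay as the last step left them, time stands still between calls to the robot, and variables do not carry over. Pictures are saved under pics/ and viewed, at most 12 in all, crops included, and the job is handed in when it is done.

Besides the shell and the picture viewer there is one more tool, called after "Call:" as name(argument=value, ...) on one line, values as JSON. arm_command: Moves the arm, as the interface text tells. Its arguments: {"type":"object","properties":{"xyz":{"type":"array"},"rot":{"type":"array"},"grip":{"type":"number"},"squeeze":{"type":"number"}},"required":["xyz","rot"]}

```bash
mkdir -p pics; cat > h.py <<'E'
import numpy as np,cv2
from bench import r
from scipy.spatial.transform import Rotation as R
def w(cam,p):
    T=np.array(r.camera_model(cam)["T"]);return (T@np.r_[p,1])[:3]
def px(cam,P):
    m=r.camera_model(cam);T=np.array(m["T"]);q=np.linalg.inv(T)@np.r_[P,1]
    x,y=q[0]/-q[2],-q[1]/-q[2];k=1+m["k1"]*(x*x+y*y)
    return np.round([m["fx"]*x*k+m["cx"],m["fy"]*y*k+m["cy"]])
def ray(cam,u,v):
    m=r.camera_model(cam);T=np.array(m["T"])
    K=np.array([[m["fx"],0,m["cx"]],[0,m["fy"],m["cy"]],[0,0,1.]])
    x,y=cv2.undistortPoints(np.array([[[u,v]]],float),K,np.array([m["k1"],0,0,0,0.]))[0,0]
    return T[:3,3],T[:3,:3]@np.array([x,-y,-1])
def atz(cam,u,v,z):
    o,d=ray(cam,u,v);return o+d*(z-o[2])/d[2]
def find(l,cam,f="spot_point"):
    for d in getattr(r,f)(l,cam): 
        P=w(cam,d["at"]);print(l,cam,f,round(d["conf"],2),P.round(4),px(cam,P))
def save(cam,name):
    im=r.camera(cam);cv2.imwrite(f"pics/{name}.png",im[:,:,::-1]);return im
E
python3 - <<'E'
from h import *
a=save("side","s0");b=save("top","t0")
for c in("side","top"):
    for l in("pack_flat","pack_done","mouth_done","mouth_busy","lamp_done","lamp_busy","seat_done","bay_done","bay_busy","stapler","eyelet_tin","spectacles"):find(l,c)
print(r.read_state())
for c in("side","top"):print(r.camera_model(c))
E
```

```text
pack_flat side spot_point 0.82 [ 0.4555 -0.0516  0.0047] [234. 328.]
pack_flat side spot_point 0.56 [ 0.5932 -0.1764  0.1244] [212. 216.]
pack_done side spot_point 0.84 [ 0.3348 -0.2436  0.0155] [342. 283.]
pack_done side spot_point 0.71 [ 0.6503 -0.0677  0.0162] [161. 279.]
mouth_done side spot_point 0.72 [ 0.6041 -0.2656  0.1257] [235. 195.]
mouth_busy side spot_point 0.81 [ 0.5943 -0.1774  0.1226] [212. 216.]
lamp_done side spot_point 0.85 [ 0.5663 -0.2594  0.116 ] [248. 204.]
lamp_busy side spot_point 0.79 [ 0.5712 -0.1755  0.1175] [221. 222.]
bay_done side spot_point 0.57 [ 0.6134 -0.2628  0.0077] [235. 238.]
bay_busy side spot_point 0.58 [ 0.6152 -0.1756  0.0097] [210. 257.]
stapler side spot_point 0.87 [ 0.4993 -0.4334  0.0035] [313. 218.]
eyelet_tin side spot_point 0.89 [ 0.5117 -0.5378  0.003 ] [327. 198.]
eyelet_tin side spot_point 0.49 [ 0.6178 -0.1783  0.0082] [210. 257.]
spectacles side spot_point 0.58 [ 0.3071 -0.4629  0.0029] [391. 235.]
pack_flat top spot_point 0.86 [ 0.4517 -0.0543 -0.0023] [173. 235.]
pack_done top spot_point 0.85 [ 0.622  -0.2593  0.0498] [256. 159
[... 1835 characters left out ...]
17505292167, 'cy': 213.52322921162923, 'k1': -0.011227037263078717, 'T': array([[-0.85105432,  0.2801752 , -0.44408153,  0.13411608],
       [-0.52496558, -0.47148963,  0.70859627,  0.29773755],
       [-0.01084874,  0.83618143,  0.54834562,  0.55163848],
       [ 0.        ,  0.        ,  0.        ,  1.        ]])}
{'fx': 390.6636339100756, 'fy': 390.6636339100756, 'cx': 278.38145079208084, 'cy': 211.73396811375002, 'k1': 0.038424704696454655, 'T': array([[-0.01248925,  0.98592283, -0.16673389,  0.34512504],
       [-0.99983621, -0.01449765, -0.01083375, -0.31964895],
       [-0.01309849,  0.16657127,  0.98594241,  0.93481925],
       [ 0.        ,  0.        ,  0.        ,  1.        ]])}
```

View pics/s0.png

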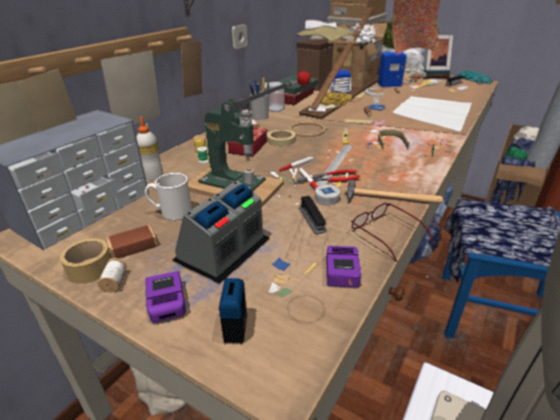

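View pics/t0.png

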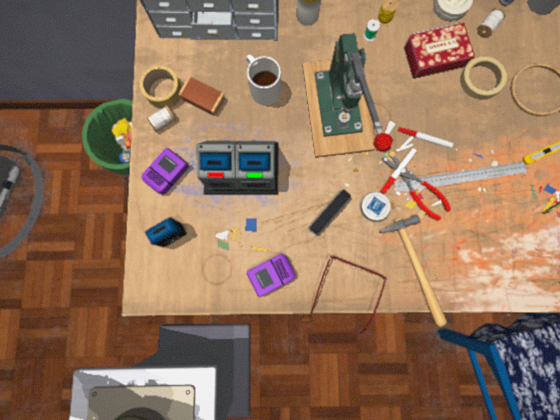

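The side view shows the charger at about (220,230), with the green lamp on the right bay at (248,204) and the red one at (221,222). The flat pack stands at (233,310), and there are purple look-alikes at (165,295) and (342,265). The top view shows the green lamp at (253,175), the red at (216,176), the flat pack at (166,232), and the purple ones at (165,170) and (271,275).

So the full pack is the blue-capped one under the green lamp (top view 255,160) and the flat pack is the dark blue and black one at (166,232). The purple ones are decoys.

```bash
python3 - <<'E'
import cv2,numpy as np
t=cv2.imread("pics/t0.png");s=cv2.imread("pics/s0.png")
f=lambda im,x,y,w,h,k:cv2.resize(im[y:y+h,x:x+w],None,fx=k,fy=k,interpolation=cv2.INTER_CUBIC)
a=f(t,190,135,96,64,4);b=f(t,136,206,60,50,4);c=f(s,170,180,100,100,4);d=f(s,212,272,40,75,4)
o=np.zeros((600,800,3),np.uint8)
o[:256,:384]=a;o[:200,390:630]=b;o[260:600,:400]=c[:340];o[260:560,410:570]=d
cv2.imwrite("pics/m1.png",o)
E
```

```text
(no output)
```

View pics/m1.png

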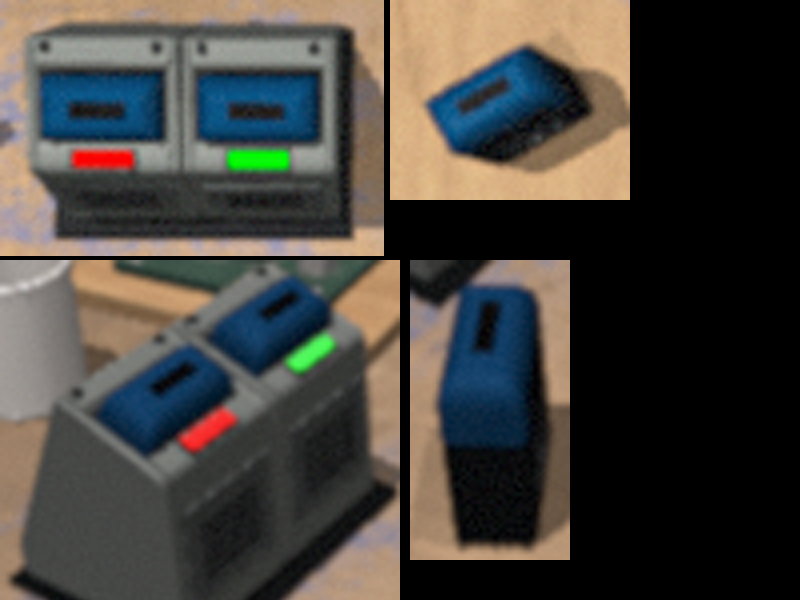

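The enlarged crop confirms it. The green lamp is in the right-hand bay, both bay packs are blue-capped and held down, and the flat pack is the same blue and black type. Next I'll fit the exact poses.

```bash
cat >> h.py <<'E'
from scipy.optimize import minimize,least_squares
def blob(im,col):
    f=im.astype(int);R_,G,B=f[...,0],f[...,1],f[...,2]
    m=((G>190)&(R_<120)&(B<120)) if col=="g" else ((R_>190)&(G<90)&(B<90))
    m=m.astype(np.uint8);m[:140]=0;m[245:]=0;m[:,:200]=0;m[:,262:]=0
    n,l,s,c=cv2.connectedComponentsWithStats(m);i=1+s[1:,4].argmax();return c[i],s[i,4]
def tri(pts):
    A=np.zeros((3,3));b=np.zeros(3);L=[]
    for cam,p in pts.items():
        o,d=ray(cam,*p);d=d/np.linalg.norm(d);M=np.eye(3)-np.outer(d,d);A+=M;b+=M@o;L.append((o,d))
    X=np.linalg.solve(A,b);gap=[np.linalg.norm(np.cross(X-o,d)) for o,d in L];return X,gap
def packpts(x,y,yaw,z0=0):
    P=[]
    for hx,hy,z in((14,29,0),(18,33,4),(18,33,86),(14,29,95),(8.5,23.5,100)):
        P+=[(sx*hx,sy*hy,z) for sx in(-1,1) for sy in(-1,1)]
    P=np.array(P)/1000;P[:,2]+=z0
    c,s=np.cos(yaw),np.sin(yaw);return P@np.array([[c,s,0],[-s,c,0],[0,0,1]])+[x,y,0]
def hull(cam,P,k=8):
    m=r.camera_model(cam);q=(np.linalg.inv(np.array(m["T"]))@np.c_[P,np.ones(len(P))].T).T
    x,y=q[:,0]/-q[:,2],q[:,1]/q[:,2];f=1+m["k1"]*(x*x+y*y)
    return cv2.convexHull(np.c_[m["fx"]*x*f+m["cx"],m["fy"]*y*f+m["cy"]].astype(np.float32))[:,0]
def fitpack(ims,g):
    data=[]
    for cam,im in ims.items():
        h0=hull(cam,packpts(*g));x0,y0=(h0.min(0)-14).astype(int);x1,y1=(h0.max(0)+14).astype(int)
        f=im[y0:y1,x0:x1].astype(int);m=(f[...,2]>0.88*f[...,0])&(f.sum(2)<330)
        n,l,s,c=cv2.connectedComponentsWithStats(m.astype(np.uint8));m=l==1+s[1:,4].argmax()
        data.append((cam,x0,y0,cv2.blur(m.astype(float),(3,3))))
    def cost(p):
        t=0
        for cam,x0,y0,m in data:
            c=np.zeros((m.shape[0]*8,m.shape[1]*8),np.uint8)
            h=(hull(cam,packpts(*p))-[x0,y0]+.5)*8
            cv2.fillConvexPoly(c,np.round(h).astype(int),255)
            c=cv2.resize(c,m.shape[::-1],interpolation=cv2.INTER_AREA)/255.
            t+=np.abs(cv2.blur(c,(3,3))-m).sum()/m.sum()
        return t
    best=min((minimize(cost,[g[0],g[1],g[2]+d],method="Nelder-Mead",options=dict(initial_simplex=np.array([g[0],g[1],g[2]+d])+np.array([[0,0,0],[.006,0,0],[0,.006,0],[0,0,.15]]),xatol=1e-4,fatol=1e-4)) for d in(-.2,0,.2)),key=lambda q:q.fun)
    return best.x,best.fun
E
python3 - <<'E'
from h import *
ims={"side":cv2.imread("pics/s0.png")[:,:,::-1],"top":cv2.imread("pics/t0.png")[:,:,::-1]}
L={}
for c in"gr":
    pts={k:blob(v,c)[0] for k,v in ims.items()};L[c],g=tri(pts);print(c,pts,L[c].round(4),np.round(g,4))
d=L["r"]-L["g"];print("yaw",np.arctan2(-d[0],d[1]),np.linalg.norm(d))
for k in (ims,{"top":ims["top"]},{"side":ims["side"]}):
    for g in(.5,1.0,-.5):print(g,fitpack(k,[.454,-.053,g]))
for u,v in((427,104),(527,45),(455,152)):print(atz("top",136+(u-390)/4,206+v/4,.086).round(4))
for u,v in((37,172),(335,172)):print("front",atz("top",190+u/4,135+v/4,.114).round(4))
for u,v in((33,36),(337,34)):print("rear",atz("top",190+u/4,135+v/4,.139).round(4))
E
```

```text
g {'side': array([247.28571429, 202.73809524]), 'top': array([254. , 174.5])} [ 0.5661 -0.2587  0.1201] [0.0013 0.0013]
r {'side': array([221.66666667, 221.81481481]), 'top': array([215.11864407, 174.47457627])} [ 0.5674 -0.1749  0.1201] [0.0013 0.0013]
yaw -0.015905260924970615 0.08377766105670223
0.5 (array([ 0.4538281 , -0.05275845,  0.63075532]), np.float64(0.6460696634543543))
1.0 (array([ 0.45395463, -0.05285901,  0.62262082]), np.float64(0.6656936413717169))
-0.5 (array([ 0.45367641, -0.05240553,  0.6224028 ]), np.float64(0.652322206871078))
0.5 (array([ 0.45250545, -0.05145739,  0.39485263]), np.float64(0.2391010205251692))
1.0 (array([ 0.45159094, -0.05017277,  0.4006557 ]), np.float64(0.24314839386046827))
-0.5 (array([ 0.45213301, -0.05072931,  0.39009229]), np.float64(0.2404789752158174))
0.5 (array([ 0.45751005, -0.0562913 ,  0.62358402]), np.float64(0.3440369004744756))Traceback (most recent call last):
  File "<stdin>", line 8, in <module>
  File "h.py", line 59, in fitpack
    best=min((minimize(cost,[g[0],g[1],g[2]+d],method="Nelder-Mead",options=dict(initial_simplex
[... 429 characters left out ...]
          ~~~~~~~~^^^^^^^^^^^^^^^^^^^^^^^^^^^^^^^^^^^^^^^^^^^^^^^^^^^^^^^^^^^^^^^^^^^^^^^^^^^^^^^^^^^^^^^^^^^^^^^^^^^^^^^^^^^^^^^^^^^^^^^^^^^^^^^^^^^^^^^^^^^^^^^^^^^^^^^^^^^^^^^^^^^^^^^^^^^^^^^^^^^
    res = _minimize_neldermead(fun, x0, args, callback, bounds=bounds,
                               **options)
    fsim[j] = func(sim[j])
              ~~~~^^^^^^^^
    fx = function(np.copy(x), *(wrapper_args + args))
  File "h.py", line 54, in cost
    h=(hull(cam,packpts(*p))-[x0,y0]+.5)*8
       ~~~~^^^^^^^^^^^^^^^^^
  File "h.py", line 40, in hull
    m=r.camera_model(cam);q=(np.linalg.inv(np.array(m["T"]))@np.c_[P,np.ones(len(P))].T).T
ValueError: time passes only in moves, steps and waits
```

```bash
sed -i 's/r\.camera_model(/cmod(/; s/^from bench import r$/from bench import r\nimport functools\n@functools.lru_cache\ndef cmod(c): return r.camera_model(c)/' h.py; sed -i 's/def cmod(c): return cmod/def cmod(c): return r.camera_model/' h.py
python3 - <<'E'
from h import *
ims={"side":cv2.imread("pics/s0.png")[:,:,::-1],"top":cv2.imread("pics/t0.png")[:,:,::-1]}
for u,v in((427,104),(527,45),(455,152)):print(atz("top",136+(u-390)/4,206+v/4,.086).round(4))
for u,v in((37,172),(335,172)):print("front",atz("top",190+u/4,135+v/4,.114).round(4))
for u,v in((33,36),(337,34)):print("rear",atz("top",190+u/4,135+v/4,.139).round(4))
for u,v in((263,280),(363,350),(165,483),(55,403)):print("side",170+u/4,180+(v-260)/4,[atz("side",170+u/4,180+(v-260)/4,z).round(4) for z in(.114,.139)])
for k in (ims,{"top":ims["top"]},{"side":ims["side"]}):print(fitpack(k,[.454,-.053,.53]))
for cam in ims:
    h=hull(cam,packpts(.454,-.053,.53));x0,y0=(h.min(0)-14).astype(int);x1,y1=(h.max(0)+14).astype(int)
    f=ims[cam][y0:y1,x0:x1].astype(int);m=(f[...,2]>0.88*f[...,0])&(f.sum(2)<330)
    n,l,s,c=cv2.connectedComponentsWithStats(m.astype(np.uint8));print(s[1:][s[1:,4]>20]+[x0,y0,0,0,0],h.min(0),h.max(0))
E
```

```text
[ 0.448  -0.0189  0.086 ]
[ 0.4799 -0.0723  0.086 ]
[ 0.4216 -0.0353  0.086 ]
front [ 0.5605 -0.1403  0.114 ]
front [ 0.5581 -0.3015  0.114 ]
rear [ 0.6284 -0.1422  0.139 ]
rear [ 0.627 -0.304  0.139]
side 235.75 185.0 [array([ 0.6426, -0.3163,  0.114 ]), array([ 0.6135, -0.2812,  0.139 ])]
side 260.75 202.5 [array([ 0.5493, -0.2819,  0.114 ]), array([ 0.5255, -0.2488,  0.139 ])]
side 211.25 235.75 [array([ 0.5624, -0.1347,  0.114 ]), array([ 0.538, -0.11 ,  0.139])]
side 183.75 215.75 [array([ 0.6558, -0.1588,  0.114 ]), array([ 0.626 , -0.1327,  0.139 ])]
(array([ 0.45380024, -0.05288512,  0.6332585 ]), np.float64(0.6427137778007597))
(array([ 0.45187635, -0.05046643,  0.40244384]), np.float64(0.24080003931397134))
(array([ 0.45744006, -0.05631061,  0.63271166]), np.float64(0.34021566112242957))
[[ 203  264   43   78 1819]] [217.40984 278.35077] [247.03664 343.20465]
[[145 218  40  28 665]] [143.74165 214.39954] [187.3513  246.84782]
```

Call:
arm_command(xyz=[[0.306,-0.544,0.095],[0.306,-0.544,0.095],[0.306,-0.544,0.095],[0.306,-0.544,0.095],[0.306,-0.544,0.095],[0.306,-0.544,0.095],[0.306,-0.544,0.095],[0.306,-0.544,0.095],[0.306,-0.544,0.095],[0.306,-0.544,0.095],[0.306,-0.544,0.095],[0.306,-0.544,0.095],[0.306,-0.544,0.095],[0.306,-0.544,0.095],[0.306,-0.544,0.095],[0.306,-0.544,0.095],[0.306,-0.544,0.095]], rot=[[0,0,-1.269],[0,0,-1.269],[0,0,-1.269],[0,0,-1.269],[0,0,-1.269],[0,0,-1.269],[0,0,-1.269],[0,0,-1.269],[0,0,-1.269],[0,0,-1.269],[0,0,-1.269],[0,0,-1.269],[0,0,-1.269],[0,0,-1.269],[0,0,-1.269],[0,0,-1.269],[0,0,-1.269]], grip=0)

```text
time: 2.72
ee_pos: [0.5013, 0.0467, 0.2802]
eef_rot: [0.714, 0.7, 0.0, 0.001]
ft_force: [0.3, 0.8, 0.1]
width: 0.0003
grip_force: 0.0
```

Call:
arm_command(xyz=[[0.071,-0.309,-0.05],[0.071,-0.309,-0.05],[0.071,-0.309,-0.05],[0.071,-0.309,-0.05],[0.071,-0.309,-0.05],[0.071,-0.309,-0.05],[0.071,-0.309,-0.05],[0.071,-0.309,-0.05],[0.071,-0.309,-0.093],[0.071,-0.309,-0.093],[0.071,-0.309,-0.093]], rot=[[-0.005,-0.35,0],[-0.005,-0.35,0],[-0.005,-0.35,0],[-0.005,-0.35,0],[-0.005,-0.35,0],[-0.005,-0.35,0],[-0.005,-0.35,0],[-0.005,-0.35,0],[-0.005,-0.35,0],[-0.005,-0.35,0],[-0.005,-0.35,0]])

```text
time: 3.63
ee_pos: [0.57, -0.2574, 0.1847]
eef_rot: [0.701, 0.692, 0.121, 0.122]
ft_force: [-0.3, -0.3, 1.1]
width: 0.0006
grip_force: 0.0
```

```bash
python3 - <<'E'
from h import *
save("side","s1");save("top","t1")
s=r.read_state();M=R.from_quat(s["eef_rot"]).as_matrix();print(s["time"],s["ee_pos"].round(4),M.round(3).tolist(),s["ft_force"].round(2),s["torque"].round(3))
a=cv2.imread("pics/s1.png")[130:280,150:330];b=cv2.imread("pics/t1.png")[90:240,180:330]
cv2.imwrite("pics/m2.png",np.hstack([cv2.resize(a,None,fx=2.4,fy=2.4,interpolation=2),cv2.resize(b,None,fx=2.4,fy=2.4,interpolation=2)]))
E
```

```text
3.7333 [ 0.5719 -0.2577  0.1879] [[0.012, 0.939, 0.344], [1.0, -0.012, -0.004], [0.0, 0.344, -0.939]] [1.1  0.53 0.72] [-0.094  0.393 -0.016]
```

View pics/m2.png

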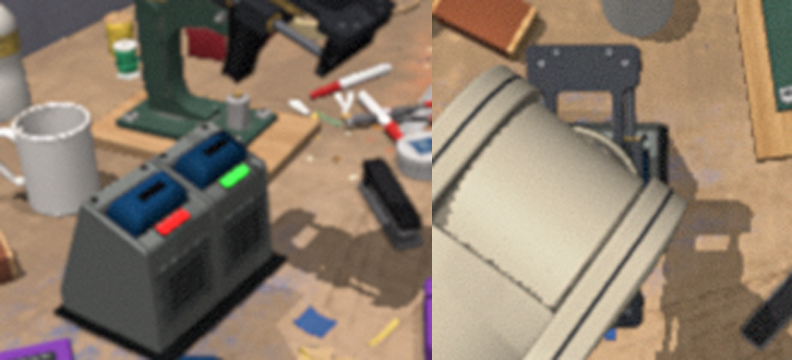

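The side view crop shows the shut fingers above the green-lamp bay's pack at crop (235,75). The arm covers the bay in the top view. Now I'll descend along the slot line.

Call:
arm_command(xyz=[[0.0052,-0.001,-0.014],[0.0103,-0.002,-0.0282],[0.0131,-0.002,-0.0357],[0.0148,-0.002,-0.0404],[0.0158,-0.002,-0.0432],[0.0169,-0.002,-0.046],[0.0179,-0.002,-0.0488],[0.0182,-0.002,-0.0498],[0.0182,-0.002,-0.0498]], rot=[[0,0,0],[0,0,0],[0,0,0],[0,0,0],[0,0,0],[0,0,0],[0,0,0],[0,0,0],[0,0,0]])

```text
time: 4.48
ee_pos: [0.5893, -0.2608, 0.1369]
eef_rot: [0.701, 0.691, 0.122, 0.124]
ft_force: [-0.3, -0.8, -0.1]
width: 0.0005
grip_force: 0.0
```

Call:
arm_command(xyz=[[0.0007,0,-0.0019],[0.0014,0,-0.0038],[0.0021,0,-0.0056],[0.0021,0,-0.0056]], rot=[[0,0,0],[0,0,0],[0,0,0],[0,0,0]])

```text
time: 4.82
ee_pos: [0.5913, -0.2607, 0.1307]
eef_rot: [0.701, 0.691, 0.122, 0.124]
ft_force: [-0.5, -0.6, -0.4]
width: 0.0008
grip_force: 0.0
```

```bash
python3 - <<'E'
from h import *
save("side","s2");save("top","t2")
s=r.read_state();print(s["time"],s["ee_pos"].round(4),s["ft_force"].round(2),px("side",s["ee_pos"]),px("top",s["ee_pos"]))
a=cv2.imread("pics/s2.png")[140:260,190:310]
cv2.imwrite("pics/m3.png",cv2.resize(a,None,fx=5,fy=5,interpolation=2))
for l in("pack_done","mouth_done","lamp_done"):find(l,"side")
E
```

```text
4.9167 [ 0.5913 -0.2609  0.1311] [0.53 0.73 0.21] [239. 195.] [254. 161.]
pack_done side spot_point 0.83 [ 0.3316 -0.2441  0.016 ] [344. 283.]
pack_done side spot_point 0.67 [ 0.6467 -0.0692  0.0185] [163. 278.]
mouth_done side spot_point 0.76 [ 0.602  -0.263   0.1242] [235. 196.]
lamp_done side spot_point 0.61 [ 0.5676 -0.2617  0.1167] [248. 203.]
lamp_done side spot_point 0.54 [ 0.5089 -0.5381  0.0026] [328. 199.]
```

View pics/m3.png

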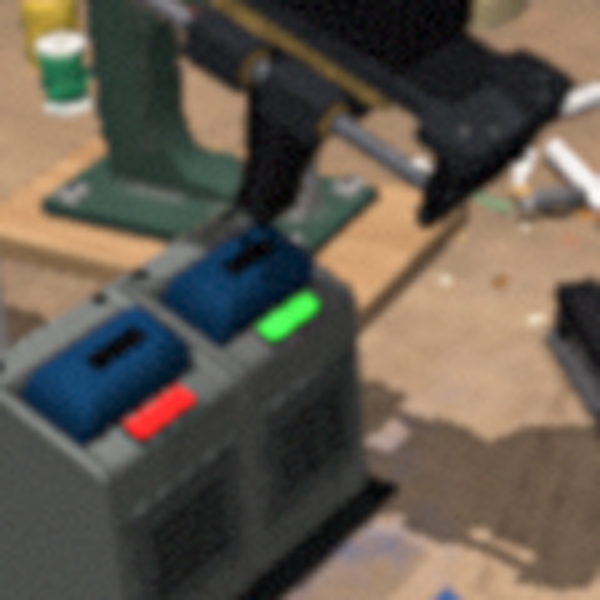

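The crop shows the finger's visible end at crop (255,215), or px (241,184). The reported TCP projects to (239,195). I'll work out why these differ before going further.

```bash
python3 - <<'E'
from h import *
s=r.read_state();M=R.from_quat(s["eef_rot"]).as_matrix();p=s["ee_pos"]
c=lambda P:((px("side",P)-[190,140])*5).astype(int)
for d in(0,.01,.02,.03,.05,.07):print(d,c(p-d*M[:,2]),"edges x",c(p-d*M[:,2]+.01*M[:,0]),c(p-d*M[:,2]-.01*M[:,0]))
print("body ends",c(p-.07*M[:,2]-.095*M[:,1]),c(p-.07*M[:,2]+.095*M[:,1]))
for z in(.12,.13,.14,.15,.16):print(z,atz("side",241,184,z).round(4))
m=np.array([.593,-.26,.1265]);sx,sy,sz=M[:,1],-M[:,0],-M[:,2];sy=M[:,0]
for n,o in(("mouth",0*sz),("top",.0145*sz),("rim front",-.0355*sx),("rim rear",.0355*sx),("rimfr",-.0355*sx-.041*sy),("rimrr",.0355*sx-.041*sy),("rimrl",.0355*sx+.041*sy),("capF",.0145*sz-.0085*sx+.0235*sy),("capR",.0145*sz+.0085*sx-.0235*sy)):print(n,c(m+o))
E
```

```text
0 [245 275] edges x [230 285] [255 265]
0.01 [245 255] edges x [235 265] [260 245]
0.02 [250 240] edges x [240 250] [265 230]
0.03 [255 220] edges x [245 230] [270 210]
0.05 [270 185] edges x [255 195] [280 175]
0.07 [280 150] edges x [265 160] [295 140]
body ends [465 275] [100  25]
0.12 [ 0.6281 -0.3178  0.12  ]
0.13 [ 0.6166 -0.3035  0.13  ]
0.14 [ 0.6052 -0.2892  0.14  ]
0.15 [ 0.5938 -0.275   0.15  ]
0.16 [ 0.5823 -0.2607  0.16  ]
mouth [240 285]
top [245 260]
rim front [305 330]
rim rear [175 240]
rimfr [360 285]
rimrr [235 200]
rimrl [115 280]
capF [225 295]
capR [265 225]
```

Call:
arm_command(xyz=[[0.0007,0,-0.0019],[0.0014,0,-0.0038],[0.0021,0,-0.0056],[0.0028,0,-0.0075],[0.0034,0,-0.0094],[0.0041,0,-0.0113],[0.0041,0,-0.0113]], rot=[[0,0,0],[0,0,0],[0,0,0],[0,0,0],[0,0,0],[0,0,0],[0,0,0]])

```text
time: 5.65
ee_pos: [0.5954, -0.2607, 0.1194]
eef_rot: [0.701, 0.691, 0.122, 0.124]
ft_force: [-0.2, -0.9, -0.2]
width: 0.0008
grip_force: 0.0
```

Call:
arm_command(xyz=[[0.0007,0,-0.0019],[0.0014,0,-0.0038],[0.0021,0,-0.0056],[0.0028,0,-0.0075],[0.0028,0,-0.0075]], rot=[[0,0,0],[0,0,0],[0,0,0],[0,0,0],[0,0,0]])

```text
time: 6.07
ee_pos: [0.5982, -0.2607, 0.1119]
eef_rot: [0.701, 0.692, 0.122, 0.124]
ft_force: [0.7, -0.5, 0.2]
width: 0.0005
grip_force: 0.0
```

```bash
python3 - <<'E'
from h import *
save("side","s3");save("top","t3")
s=r.read_state();print(s["time"],s["ee_pos"].round(4),s["ft_force"].round(2))
a=cv2.imread("pics/s3.png")[150:270,190:290];b=cv2.imread("pics/t3.png")[90:210,180:280]
cv2.imwrite("pics/m4.png",np.hstack([cv2.resize(a,None,fx=4,fy=4,interpolation=2),cv2.resize(b,None,fx=4,fy=4,interpolation=2)]))
E
```

```text
6.1667 [ 0.5983 -0.2609  0.1123] [0.11 0.58 0.57]
```

View pics/m4.png

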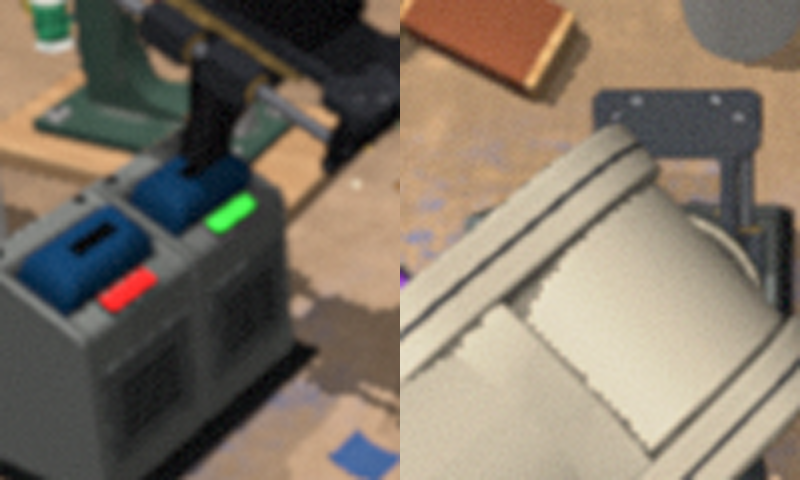

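The finger tip is now just above the pack's top rib at px (239,191), centred on it. The effective tip is about 3 cm behind the reported TCP, so I'll go on by feel.

Call:
arm_command(xyz=[[0.0007,0,-0.0019],[0.0014,0,-0.0038],[0.0021,0,-0.0056],[0.0021,0,-0.0056]], rot=[[0,0,0],[0,0,0],[0,0,0],[0,0,0]])

```text
time: 6.5
ee_pos: [0.6006, -0.2609, 0.1067]
eef_rot: [0.701, 0.691, 0.122, 0.124]
ft_force: [-0.2, 0.6, 3.1]
width: 0.0002
grip_force: 0.9
```

Call:
arm_command(xyz=[[0.0007,0,-0.0019],[0.0014,0,-0.0038],[0.0021,0,-0.0056],[0.0021,0,-0.0056]], rot=[[0,0,0],[0,0,0],[0,0,0],[0,0,0]])

```text
time: 6.83
ee_pos: [0.6033, -0.2611, 0.1019]
eef_rot: [0.701, 0.691, 0.123, 0.125]
ft_force: [-1.2, 1.2, 6.6]
width: 0.0004
grip_force: 3.5
```

Call:
arm_command(xyz=[[0.0007,0,-0.0019],[0.0014,0,-0.0038],[0.0014,0,-0.0038]], rot=[[0,0,0],[0,0,0],[0,0,0]])

```text
time: 7.08
ee_pos: [0.6047, -0.2612, 0.0981]
eef_rot: [0.701, 0.691, 0.123, 0.125]
ft_force: [-2.3, -0.1, 7.2]
width: 0.0007
grip_force: 3.7
```

Call:
arm_command(xyz=[[0.0007,0,-0.0019],[0.0014,0,-0.0038],[0.0014,0,-0.0038]], rot=[[0,0,0],[0,0,0],[0,0,0]])

```text
time: 7.33
ee_pos: [0.6061, -0.2612, 0.0944]
eef_rot: [0.701, 0.691, 0.123, 0.125]
ft_force: [-1.6, 0.3, 7.4]
width: 0.0008
grip_force: 3.9
```

Call:
arm_command(xyz=[[0.0005,0,-0.0014],[0.001,0,-0.0028],[0.001,0,-0.0028]], rot=[[0,0,0],[0,0,0],[0,0,0]])

```text
time: 7.58
ee_pos: [0.6072, -0.2613, 0.0918]
eef_rot: [0.701, 0.691, 0.123, 0.125]
ft_force: [-2.8, 0.9, 8.3]
width: 0.0005
grip_force: 4.4
```

Call:
arm_command(xyz=[[0.0005,0,-0.0014],[0.001,0,-0.0028],[0.001,0,-0.0028]], rot=[[0,0,0],[0,0,0],[0,0,0]])

```text
time: 7.83
ee_pos: [0.6082, -0.2619, 0.09]
eef_rot: [0.701, 0.691, 0.123, 0.125]
ft_force: [-9.7, 2.3, 19.9]
width: 0.0004
grip_force: 10.9
```

Call:
arm_command(xyz=[[0.0003,0,-0.0007],[0.0003,0,-0.0007],[-0.0034,0,0.0094],[-0.0137,0,0.0376],[-0.0275,0,0.0752],[-0.0377,0,0.1034],[-0.0377,0,0.1034],[-0.0377,0,0.1034],[-0.0377,0,0.1034],[-0.0377,0,0.1034],[-0.0377,0,0.1034],[-0.0377,0,0.1034]], rot=[[0,0,0],[0,0,0],[0,0,0],[0,0,0],[0,0,0],[0,0,0],[0,0,0],[0,0,0],[0,0,0],[0,0,0],[0,0,0],[0,0,0]], grip=0)

```text
time: 8.83
ee_pos: [0.5692, -0.2609, 0.1903]
eef_rot: [0.701, 0.691, 0.121, 0.124]
ft_force: [1.1, -1.3, -1.1]
width: 0.0004
grip_force: 0.0
```

Call:
arm_command(xyz=[[0,0,0],[0,0,0],[0,0,0],[0,0,0],[0,0,0],[0,0,0]], rot=[[0,0,0],[0,0,0],[0,0,0],[0,0,0],[0,0,0],[0,0,0]], grip=1)

```text
time: 9.33
ee_pos: [0.5696, -0.2609, 0.1914]
eef_rot: [0.701, 0.691, 0.122, 0.124]
ft_force: [0.1, -0.4, 0.3]
width: 0.0328
grip_force: 0.0
```

```bash
python3 - <<'E'
from h import *
save("side","s4");save("top","t4")
s=r.read_state();print(s["time"],s["ee_pos"].round(4),s["ft_force"].round(2),s["width"])
a=cv2.imread("pics/s4.png")[110:260,180:330];b=cv2.imread("pics/t4.png")[90:190,180:280]
cv2.imwrite("pics/m5.png",cv2.resize(a,None,fx=4,fy=4,interpolation=2))
c=lambda P:((px("side",P)-[180,110])*4).astype(int)
M=R.from_quat(s["eef_rot"]).as_matrix();p=s["ee_pos"]
for d in(0,.01,.03,.06):print(d,[c(p-d*M[:,2]+e*M[:,1]) for e in(-.044,0,.044)])
for l in("pack_done","mouth_done","pack_flat"):find(l,"side")
E
```

```text
9.4333 [ 0.5696 -0.2609  0.1914] [ 0.47 -0.07 -0.28] 0.040786745273983994
0 [array([328, 296]), array([260, 248]), array([192, 200])]
0.01 [array([332, 280]), array([264, 232]), array([196, 188])]
0.03 [array([344, 248]), array([272, 200]), array([204, 156])]
0.06 [array([360, 200]), array([288, 152]), array([216, 104])]
pack_done side spot_point 0.95 [ 0.6461 -0.0686  0.0157] [163. 279.]
pack_done side spot_point 0.89 [ 0.3343 -0.2465  0.0163] [343. 282.]
pack_done side spot_point 0.66 [ 0.6138 -0.2639  0.0732] [233. 214.]
pack_done side spot_point 0.3 [ 0.5098 -0.5366  0.0021] [327. 199.]
pack_done side spot_point 0.18 [ 0.5938 -0.1764  0.1242] [212. 216.]
mouth_done side spot_point 0.61 [ 0.6018 -0.2629  0.1254] [235. 195.]
pack_flat side spot_point 0.85 [ 0.4562 -0.0523  0.0025] [234. 328.]
```

View pics/m5.png

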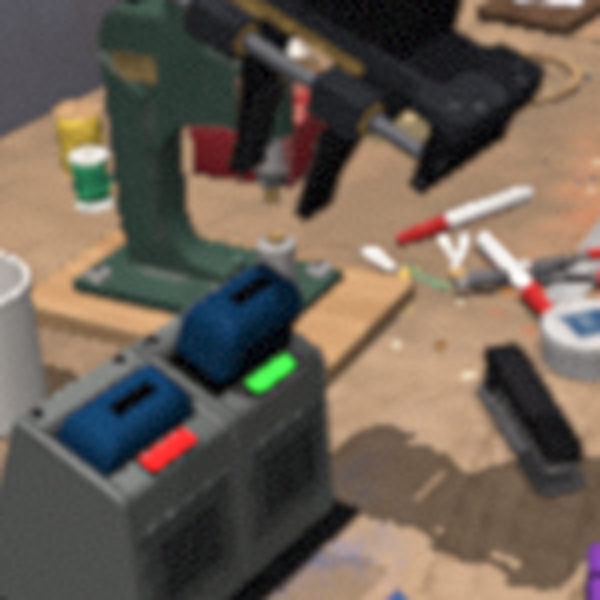

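The green-bay pack has popped up: its cap is at crop (240,320), clearly proud of its neighbour. The open tips sit about 34 mm behind the reported TCP, which matches the contact height. Now I'll descend to straddle it.

Call:
arm_command(xyz=[[0,0,0],[0,0,0],[0,0,0],[0.0017,0,-0.0047],[0.0034,0,-0.0094],[0.0052,0,-0.0141],[0.0069,0,-0.0188],[0.0086,0,-0.0235],[0.0103,0,-0.0282],[0.0137,0,-0.0376],[0.0172,0,-0.047],[0.0206,0,-0.0564],[0.0241,0,-0.0658],[0.0275,0,-0.0752],[0.0309,0,-0.0845],[0.0326,0,-0.0892],[0.034,0,-0.0935],[0.034,0,-0.0935]], rot=[[0,0,0],[0,0,0],[0,0,0],[0,0,0],[0,0,0],[0,0,0],[0,0,0],[0,0,0],[0,0,0],[0,0,0],[0,0,0],[0,0,0],[0,0,0],[0,0,0],[0,0,0],[0,0,0],[0,0,0],[0,0,0]], grip=1)

```text
time: 11.08
ee_pos: [0.6033, -0.2608, 0.097]
eef_rot: [0.701, 0.691, 0.122, 0.124]
ft_force: [0.4, 0.4, 0.5]
width: 0.087
grip_force: 0.0
```

Close gently.

Call:
arm_command(xyz=[[0,0,0],[0,0,0],[0,0,0],[0,0,0],[0,0,0],[0,0,0],[0,0,0],[0,0,0],[0,0,0],[0,0,0],[0,0,0]], rot=[[0,0,0],[0,0,0],[0,0,0],[0,0,0],[0,0,0],[0,0,0],[0,0,0],[0,0,0],[0,0,0],[0,0,0],[0,0,0]], grip=0, squeeze=20)

```text
time: 12.0
ee_pos: [0.6035, -0.2608, 0.0978]
eef_rot: [0.701, 0.691, 0.122, 0.124]
ft_force: [-0.7, -0.1, 0.1]
width: 0.0361
grip_force: 19.9
```

Call:
arm_command(xyz=[[-0.0007,0,0.0019],[-0.0021,0,0.0056],[-0.0041,0,0.0113],[-0.0069,0,0.0188],[-0.0096,0,0.0263],[-0.0124,0,0.0338],[-0.0158,0,0.0432],[-0.0193,0,0.0526],[-0.0227,0,0.062],[-0.0261,0,0.0714],[-0.0303,0,0.0826],[-0.0358,0,0.0977],[-0.0413,0,0.1127],[-0.0413,0,0.1127]], rot=[[0,0,0],[0,0,0],[0,0,0],[0,0,0],[0,0,0],[0,0,0],[0,0,0],[0,0,0],[0,0,0],[0,0,0],[0,0,0],[0,0,0],[0,0,0],[0,0,0]], grip=0, squeeze=30)

```text
time: 13.17
ee_pos: [0.5624, -0.2625, 0.2137]
eef_rot: [0.702, 0.69, 0.124, 0.125]
ft_force: [1.2, -0.2, -1.9]
width: 0.0358
grip_force: 29.9
```

Call:
arm_command(xyz=[[-0.02,-0.012,0.005],[-0.04,-0.024,0.005],[-0.06,-0.038,0],[-0.08,-0.052,-0.01],[-0.094,-0.064,-0.03],[-0.102,-0.069,-0.055],[-0.102,-0.069,-0.08],[-0.102,-0.069,-0.105],[-0.102,-0.069,-0.125],[-0.102,-0.069,-0.135],[-0.102,-0.069,-0.14],[-0.102,-0.069,-0.14],[-0.102,-0.069,-0.14]], rot=[[0,0.04,0],[0.001,0.1,0],[0.002,0.16,0],[0.003,0.22,0],[0.004,0.28,0],[0.005,0.33,0],[0.005,0.35,0],[0.005,0.35,0],[0.005,0.35,0],[0.005,0.35,0],[0.005,0.35,0],[0.005,0.35,0],[0.005,0.35,0]])

```text
time: 14.25
ee_pos: [0.4608, -0.3303, 0.0715]
eef_rot: [0.712, 0.702, 0.0, 0.001]
ft_force: [0.3, 0.3, -1.6]
width: 0.036
grip_force: 29.9
```

```bash
python3 - <<'E'
from h import *
save("side","s5")
s=r.read_state();M=R.from_quat(s["eef_rot"]).as_matrix();print(s["time"],s["ee_pos"].round(4),M[:,1:].round(3).tolist(),s["ft_force"].round(2),s["width"])
find("pack_done","side")
for d in(.02,.03,.04,.05):
  print(d,px("side",s["ee_pos"]-[0,0,d]))
a=cv2.imread("pics/s5.png")[130:330,180:380]
cv2.imwrite("pics/m6.png",cv2.resize(a,None,fx=3,fy=3,interpolation=2))
E
```

```text
14.3 [ 0.461  -0.3303  0.0718] [[1.0, 0.002], [-0.014, -0.001], [0.002, -1.0]] [-0.31  0.6  -2.64] 0.03528048078200453
pack_done side spot_point 0.81 [ 0.3325 -0.2439  0.0155] [343. 283.]
pack_done side spot_point 0.74 [ 0.4608 -0.331   0.0421] [307. 231.]
pack_done side spot_point 0.71 [ 0.6446 -0.0668  0.0179] [163. 279.]
0.02 [307. 227.]
0.03 [307. 231.]
0.04 [307. 234.]
0.05 [307. 238.]
```

View pics/m6.png

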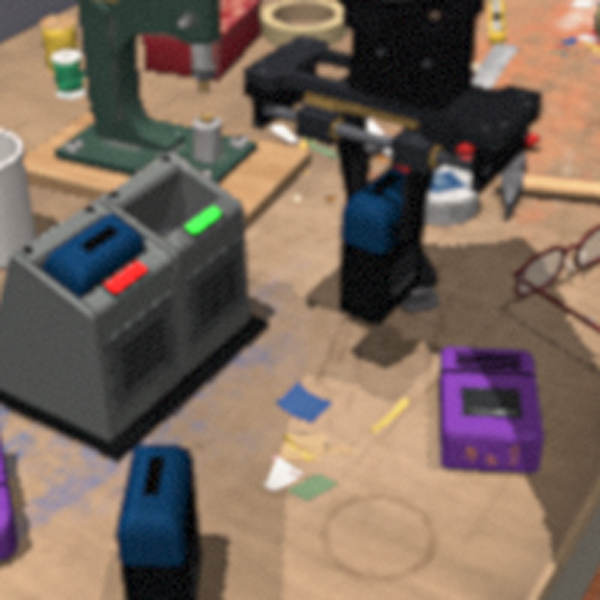

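The crop shows the full pack upright in the gripper at crop (375,245), hanging over a clear patch of bench. The network puts its underside at z=0.042, as expected. I'll lower it.

Call:
arm_command(xyz=[[0,0,-0.008],[0,0,-0.016],[0,0,-0.024],[0,0,-0.031],[0,0,-0.036],[0,0,-0.037],[0,0,-0.038],[0,0,-0.039],[0,0,-0.039]], rot=[[0,0,0],[0,0,0],[0,0,0],[0,0,0],[0,0,0],[0,0,0],[0,0,0],[0,0,0],[0,0,0]])

```text
time: 15.1
ee_pos: [0.4603, -0.33, 0.0316]
eef_rot: [0.712, 0.702, 0.0, 0.0]
ft_force: [-0.5, 0.5, -2.3]
width: 0.0359
grip_force: 29.9
```

Call:
arm_command(xyz=[[0,0,-0.001],[0,0,-0.002],[0,0,-0.003],[0,0,-0.003]], rot=[[0,0,0],[0,0,0],[0,0,0],[0,0,0]])

```text
time: 15.43
ee_pos: [0.4603, -0.3298, 0.0284]
eef_rot: [0.712, 0.702, 0.0, -0.0]
ft_force: [0.0, 0.5, -2.8]
width: 0.0361
grip_force: 29.9
```

Call:
arm_command(xyz=[[0,0,-0.001],[0,0,-0.002],[0,0,-0.002]], rot=[[0,0,0],[0,0,0],[0,0,0]])

```text
time: 15.68
ee_pos: [0.4608, -0.3302, 0.0274]
eef_rot: [0.712, 0.702, 0.0, 0.0]
ft_force: [-0.7, 1.3, 7.0]
width: 0.0359
grip_force: 30.0
```

Call:
arm_command(xyz=[[0,0,0.001],[0,0,0.001],[0,0,0.001],[0,0,0.001],[0,0,0.001],[0,0,0.001],[0,0,0.001],[0,0,0.001],[0,0,0.02],[0,0,0.05],[0,0,0.085],[0,0,0.12],[0,0,0.14]], rot=[[0,0,0],[0,0,0],[0,0,0],[0,0,0],[0,0,0],[0,0,0],[0,0,0],[0,0,0],[0,0,0],[0,0,0],[0,0,0],[0,0,0],[0,0,0]], grip=0.9)

```text
time: 16.77
ee_pos: [0.4608, -0.3309, 0.17]
eef_rot: [0.712, 0.702, 0.0, 0.001]
ft_force: [0.4, -0.2, 0.1]
width: 0.0785
grip_force: 0.0
```

```bash
python3 - <<'E'
from h import *
save("side","s6");save("top","t6")
s=r.read_state();print(s["time"],s["ee_pos"].round(4),s["eef_rot"].round(3),s["width"])
for c in("side","top"):
    find("pack_done",c);find("pack_flat",c)
a=cv2.imread("pics/s6.png")[170:370,180:380];b=cv2.imread("pics/t6.png")[150:300,120:320]
cv2.imwrite("pics/m7.png",np.hstack([cv2.resize(a,(400,400),interpolation=2),cv2.resize(b,(400,300),interpolation=2)[:400] if 0 else cv2.copyMakeBorder(cv2.resize(b,(400,300),interpolation=2),0,100,0,0,0)]))
E
```

```text
16.8667 [ 0.4617 -0.3312  0.17  ] [0.712 0.702 0.001 0.002] 0.07851925921785695
pack_done side spot_point 0.8 [ 0.4608 -0.331   0.002 ] [307. 245.]
pack_done side spot_point 0.62 [ 0.3319 -0.2445  0.0148] [343. 283.]
pack_done side spot_point 0.58 [ 0.6442 -0.0652  0.0175] [162. 280.]
pack_done side spot_point 0.23 [ 0.5924 -0.1789  0.1242] [214. 216.]
pack_flat side spot_point 0.62 [ 0.4595 -0.052   0.0007] [233. 328.]
pack_done top spot_point 0.78 [ 0.64   -0.0673  0.0191] [178. 157.]
pack_done top spot_point 0.65 [ 0.3312 -0.2454  0.016 ] [252. 284.]
```

View pics/m7.png

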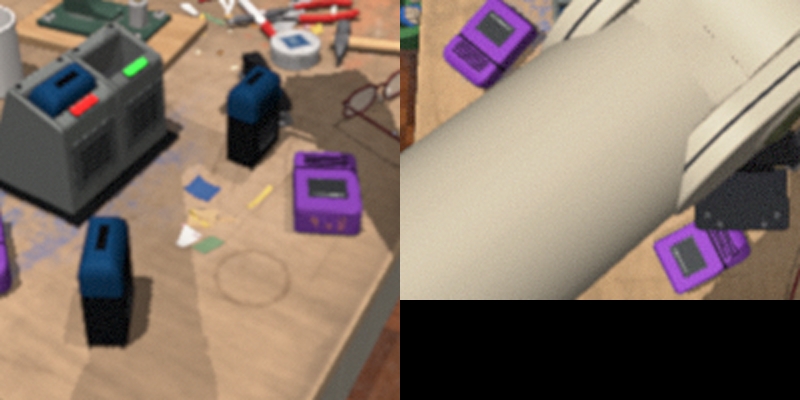

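The full pack stands upright at crop (253,115), and the flat pack is undisturbed at (105,280). Moving over the flat pack.

Call:
arm_command(xyz=[[-0.006,0.277,0.01],[-0.006,0.277,0.01],[-0.006,0.277,0.01],[-0.006,0.277,0.01],[-0.006,0.277,0.01],[-0.006,0.277,0.01],[-0.006,0.277,0.01],[-0.006,0.277,0],[-0.006,0.277,-0.02],[-0.006,0.277,-0.02],[-0.006,0.277,-0.02],[-0.006,0.277,-0.02]], rot=[[0,0,0.555],[0,0,0.555],[0,0,0.555],[0,0,0.555],[0,0,0.555],[0,0,0.555],[0,0,0.555],[0,0,0.555],[0,0,0.555],[0,0,0.555],[0,0,0.555],[0,0,0.555]], grip=1)

```text
time: 18.07
ee_pos: [0.4542, -0.0534, 0.1469]
eef_rot: [0.493, 0.87, -0.0, -0.0]
ft_force: [-0.3, -0.5, 0.8]
width: 0.0871
grip_force: 0.0
```

```bash
python3 - <<'E'
from h import *
save("side","s7");save("top","t7")
s=r.read_state();M=R.from_quat(s["eef_rot"]).as_matrix();p=s["ee_pos"];print(s["time"],p.round(4),M[:,1:].round(3).tolist(),s["width"])
find("pack_flat","side");find("pack_flat","top")
print("tip px",px("side",p+[0,0,.0345]))
for cam in("side","top"):print(cam,[np.round(hull(cam,packpts(.4545,-.053,.54))[:,i].tolist()).tolist() for i in(0,1)])
im=cv2.imread("pics/s7.png")
cv2.polylines(im,[np.round(hull("side",packpts(.4545,-.053,.54))).astype(int)],True,(0,255,255),1)
cv2.imwrite("pics/m8.png",cv2.resize(im[190:360,160:330],None,fx=3.5,fy=3.5,interpolation=cv2.INTER_NEAREST))
E
```

```text
18.1667 [ 0.4546 -0.0533  0.1472] [[0.858, 0.001], [0.514, 0.0], [0.001, -1.0]] 0.08682231339502271
pack_flat side spot_point 0.63 [ 0.4574 -0.0522  0.0039] [233. 327.]
pack_flat top spot_point 0.75 [ 0.4521 -0.0515 -0.0027] [172. 234.]
tip px [226. 249.]
side [[247.0, 243.0, 222.0, 217.0, 223.0, 225.0, 241.0, 244.0], [314.0, 343.0, 343.0, 309.0, 281.0, 278.0, 278.0, 281.0]]
top [[187.0, 163.0, 152.0, 144.0, 170.0, 180.0], [232.0, 247.0, 244.0, 230.0, 214.0, 220.0]]
```

View pics/m8.png

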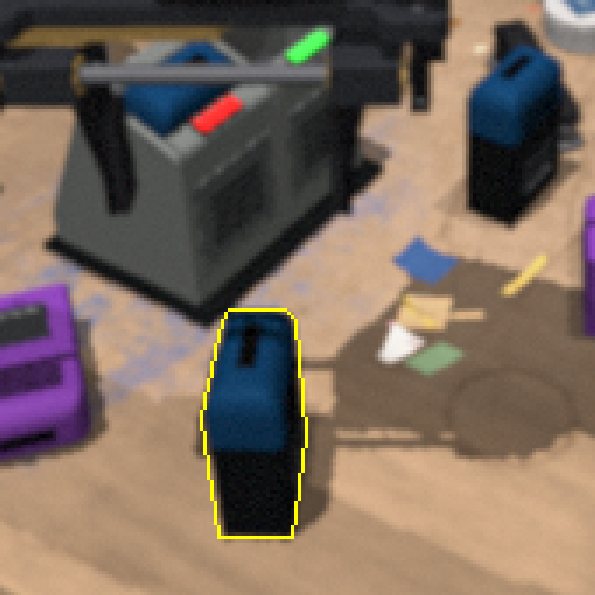

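The projected outline at (0.4545,-0.053), yaw 0.54, fits the flat pack at crop (255,425), with the open fingers on either side above it. I'll descend and grip.

Call:
arm_command(xyz=[[0,0,-0.02],[0,0,-0.04],[0,0,-0.06],[0,0,-0.08],[0,0,-0.1],[0,0,-0.114],[0,0,-0.119],[0,0,-0.119]], rot=[[0,0,0],[0,0,0],[0,0,0],[0,0,0],[0,0,0],[0,0,0],[0,0,0],[0,0,0]])

```text
time: 18.93
ee_pos: [0.4537, -0.0532, 0.027]
eef_rot: [0.493, 0.87, -0.001, -0.0]
ft_force: [-0.5, 0.4, 0.7]
width: 0.0869
grip_force: 0.0
```

Call:
arm_command(xyz=[[0,0,0],[0,0,0],[0,0,0],[0,0,0],[0,0,0],[0,0,0],[0,0,0],[0,0,0],[0,0,0],[0,0,0],[0,0,0]], rot=[[0,0,0],[0,0,0],[0,0,0],[0,0,0],[0,0,0],[0,0,0],[0,0,0],[0,0,0],[0,0,0],[0,0,0],[0,0,0]], grip=0, squeeze=25)

```text
time: 19.85
ee_pos: [0.4543, -0.0529, 0.0276]
eef_rot: [0.492, 0.87, 0.0, -0.0]
ft_force: [0.3, 0.1, 0.0]
width: 0.0358
grip_force: 24.9
```

Call:
arm_command(xyz=[[0,0,0.01],[0,0,0.03],[0,0,0.06],[0,0,0.09],[0,0,0.12],[0,0,0.15],[0,0,0.18],[0.005,-0.02,0.2],[0.015,-0.045,0.205],[0.03,-0.075,0.205],[0.045,-0.105,0.205],[0.06,-0.135,0.205],[0.075,-0.165,0.205],[0.09,-0.19,0.205],[0.1,-0.205,0.205],[0.105,-0.208,0.205],[0.105,-0.208,0.205]], rot=[[0,0,0],[0,0,0],[0,0,0],[0,0,0],[0,0,0],[0,0,-0.05],[0,0,-0.11],[0,0,-0.17],[0,0,-0.23],[0,0,-0.29],[0,0,-0.35],[0,0,-0.41],[0,0,-0.47],[0,0,-0.53],[0,0,-0.555],[0,0,-0.555],[0,0,-0.555]])

```text
time: 21.27
ee_pos: [0.5591, -0.2622, 0.2314]
eef_rot: [0.713, 0.702, -0.001, -0.0]
ft_force: [0.4, 1.6, -3.3]
width: 0.0358
grip_force: 25.0
```

```bash
python3 - <<'E'
from h import *
save("side","s8")
s=r.read_state();M=R.from_quat(s["eef_rot"]).as_matrix();p=s["ee_pos"];print(s["time"],p.round(4),M[:,1:].round(3).tolist(),s["width"],s["ft_force"])
find("pack_flat","side");find("pack_done","side")
q=M@np.array([0,0,0.0275])
for dy in(-.006,0,.006):
  P=packpts(p[0],p[1]+dy,-.014,p[2]-.0275);h=hull("side",P);print(dy,h.min(0).round(1),h.max(0).round(1))
im=cv2.imread("pics/s8.png")
cv2.polylines(im,[np.round(hull("side",packpts(p[0],p[1],-.014,p[2]-.0275))).astype(int)],True,(0,255,255),1)
cv2.imwrite("pics/m9.png",cv2.resize(im[90:250,170:330],None,fx=3.7,fy=3.7,interpolation=cv2.INTER_NEAREST))
E
```

```text
21.3167 [ 0.5589 -0.261   0.2318] [[1.0, -0.002], [-0.014, -0.0], [-0.002, -1.0]] 0.035892367798205566 [ 0.39418982  0.18071657 -2.12697223]
pack_flat side spot_point 0.94 [ 0.5612 -0.2597  0.207 ] [248. 166.]
pack_flat side spot_point 0.61 [ 0.5716 -0.175   0.1161] [221. 223.]
pack_done side spot_point 0.83 [ 0.4583 -0.331   0.004 ] [308. 244.]
pack_done side spot_point 0.72 [ 0.646  -0.0716  0.0164] [164. 278.]
pack_done side spot_point 0.67 [ 0.6005 -0.2613  0.1235] [236. 197.]
pack_done side spot_point 0.66 [ 0.3333 -0.2458  0.0175] [343. 282.]
-0.006 [229.8 113.3] [267.4 173.5]
0 [227.8 114.2] [265.8 174.8]
0.006 [225.7 115.1] [264.1 176. ]
```

View pics/m9.png

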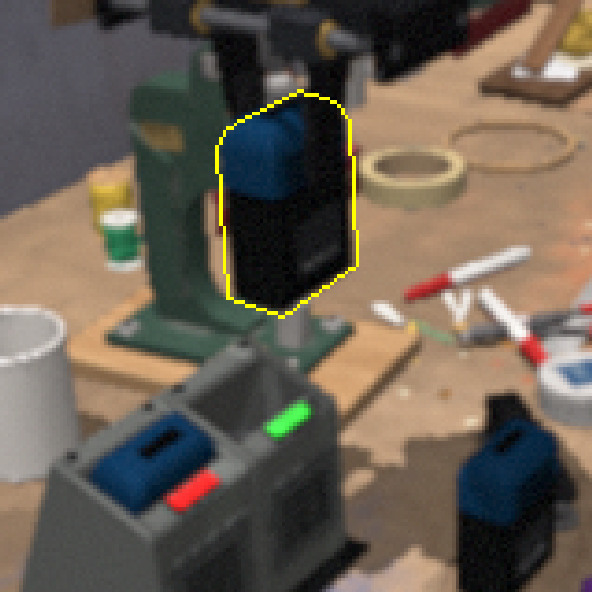

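The pack hangs plumb in the gripper at crop (290,205), above the empty green bay slot at (250,385). I'll tilt it to the slot line and move to the mouth.

Call:
arm_command(xyz=[[0.002,0,0],[0.004,0,0],[0.006,0,-0.005],[0.006,0,-0.015],[0.006,0,-0.025],[0.006,0,-0.032],[0.0094,0,-0.0414],[0.0129,0,-0.0508],[0.0163,0,-0.0602],[0.0181,0,-0.0649],[0.0198,0,-0.0696],[0.0198,0,-0.0696]], rot=[[0,-0.07,0],[-0.001,-0.14,0],[-0.003,-0.21,0],[-0.004,-0.28,0],[-0.005,-0.35,0],[-0.005,-0.35,0],[-0.005,-0.35,0],[-0.005,-0.35,0],[-0.005,-0.35,0],[-0.005,-0.35,0],[-0.005,-0.35,0],[-0.005,-0.35,0]])

```text
time: 22.42
ee_pos: [0.5791, -0.2602, 0.162]
eef_rot: [0.701, 0.692, 0.121, 0.123]
ft_force: [-0.5, -0.2, -3.4]
width: 0.036
grip_force: 25.0
```

```bash
python3 - <<'E'
from h import *
s=r.read_state();p=s["ee_pos"];M=R.from_quat(s["eef_rot"]).as_matrix()
ref=np.array([.6035,-.261,.0978]);d=ref-p;print(s["time"],p.round(4),M[:,1:].round(3).tolist(),s["ft_force"].round(1),"to ref along tool x,y,z",(M.T@d).round(4))
im=save("side","s9");find("pack_flat","side")
cv2.imwrite("pics/m10.png",cv2.resize(im[120:240,190:310,::-1],None,fx=5,fy=5,interpolation=2))
E
```

```text
22.4167 [ 0.5791 -0.2602  0.162 ] [[0.94, 0.341], [-0.012, -0.005], [0.341, -0.94]] [-0.5 -0.2 -3.4] to ref along tool x,y,z [-0.0005  0.0011  0.0687]
pack_flat side spot_point 0.55 [ 0.5893 -0.2585  0.1381] [238. 193.]
pack_flat side spot_point 0.52 [ 0.5995 -0.2619  0.1243] [236. 196.]
pack_flat side spot_point 0.4 [ 0.5711 -0.1753  0.1182] [221. 222.]
```

Call:
arm_command(xyz=[[0.0016,-0.0004,-0.0025],[0.0026,-0.0008,-0.0053],[0.0034,-0.0008,-0.0075],[0.0041,-0.0008,-0.0094],[0.0048,-0.0008,-0.0113],[0.0055,-0.0008,-0.0132],[0.0062,-0.0008,-0.015],[0.0062,-0.0008,-0.015]], rot=[[0,0,0],[0,0,0],[0,0,0],[0,0,0],[0,0,0],[0,0,0],[0,0,0],[0,0,0]])

```text
time: 23.18
ee_pos: [0.5852, -0.2615, 0.1475]
eef_rot: [0.701, 0.691, 0.122, 0.124]
ft_force: [0.1, -0.1, -3.6]
width: 0.0356
grip_force: 25.0
```

Call:
arm_command(xyz=[[0.0009,0,-0.0023],[0.0017,0,-0.0047],[0.0026,0,-0.007],[0.0034,0,-0.0094],[0.0043,0,-0.0117],[0.0052,0,-0.0141],[0.006,0,-0.0164],[0.0069,0,-0.0188],[0.0069,0,-0.0188]], rot=[[0,0,0],[0,0,0],[0,0,0],[0,0,0],[0,0,0],[0,0,0],[0,0,0],[0,0,0],[0,0,0]])

```text
time: 23.93
ee_pos: [0.5924, -0.2616, 0.1288]
eef_rot: [0.701, 0.691, 0.122, 0.124]
ft_force: [1.9, 0.2, -3.6]
width: 0.0355
grip_force: 25.0
```

Call:
arm_command(xyz=[[0.001,0,-0.0028],[0.0021,0,-0.0056],[0.0031,0,-0.0085],[0.0041,0,-0.0113],[0.0052,0,-0.0141],[0.0062,0,-0.0169],[0.0072,0,-0.0197],[0.0083,0,-0.0225],[0.0093,0,-0.0254],[0.0093,0,-0.0254]], rot=[[0,0,0],[0,0,0],[0,0,0],[0,0,0],[0,0,0],[0,0,0],[0,0,0],[0,0,0],[0,0,0],[0,0,0]])

```text
time: 24.77
ee_pos: [0.6017, -0.2615, 0.1033]
eef_rot: [0.701, 0.691, 0.122, 0.124]
ft_force: [2.3, -1.0, -2.9]
width: 0.0358
grip_force: 25.0
```

Call:
arm_command(xyz=[[0.0005,0,-0.0014],[0.001,0,-0.0028],[0.0015,0,-0.0042],[0.0019,0,-0.0052],[0.0019,0,-0.0052]], rot=[[0,0,0],[0,0,0],[0,0,0],[0,0,0],[0,0,0]])

```text
time: 25.18
ee_pos: [0.6035, -0.2616, 0.0984]
eef_rot: [0.701, 0.691, 0.122, 0.124]
ft_force: [2.4, 1.0, -3.6]
width: 0.0355
grip_force: 25.0
```

Call:
arm_command(xyz=[[0,0,0],[0,0,0],[0,0,0],[0,0,0],[0,0,0],[0,0,0],[0,0,0],[0,0,0],[-0.0069,0,0.0188],[-0.0172,0,0.047],[-0.0275,0,0.0752],[-0.0275,0,0.0752]], rot=[[0,0,0],[0,0,0],[0,0,0],[0,0,0],[0,0,0],[0,0,0],[0,0,0],[0,0,0],[0,0,0],[0,0,0],[0,0,0],[0,0,0]], grip=0.9)

```text
time: 26.18
ee_pos: [0.5764, -0.2641, 0.1786]
eef_rot: [0.702, 0.69, 0.124, 0.126]
ft_force: [1.0, -0.3, -0.0]
width: 0.0784
grip_force: 0.0
```

Call:
arm_command(xyz=[[0,0,0],[0,0,0],[0,0,0],[0,0,0],[0,0,0],[0,0,0],[0,0,0],[0,0,0],[0,0,0],[0,0,0],[0,0,0],[0,0,0],[0,0,0],[0,0,0],[0,0,0]], rot=[[0,0,0],[0,0,0],[0,0,0],[0,0,0],[0,0,0],[0,0,0],[0,0,0],[0,0,0],[0,0,0],[0,0,0],[0,0,0],[0,0,0],[0,0,0],[0,0,0],[0,0,0]], grip=0)

```text
time: 27.43
ee_pos: [0.5759, -0.2617, 0.1738]
eef_rot: [0.701, 0.691, 0.122, 0.124]
ft_force: [0.2, -0.4, 0.5]
width: 0.0013
grip_force: 0.0
```

```bash
python3 - <<'E'
from h import *
s=r.read_state();p=s["ee_pos"];print(s["time"],p.round(4),s["ft_force"].round(1),s["width"])
im=save("side","s10");find("pack_flat","side");find("pack_done","side")
cv2.imwrite("pics/m10.png",cv2.resize(im[120:240,190:310,::-1],None,fx=5,fy=5,interpolation=2))
E
```

```text
27.4333 [ 0.5759 -0.2617  0.1738] [ 0.2 -0.4  0.5] 0.0012551353358891439
pack_flat side spot_point 0.77 [ 0.6147 -0.2646  0.0732] [233. 214.]
pack_done side spot_point 0.81 [ 0.4636 -0.3325  0.0043] [306. 243.]
pack_done side spot_point 0.79 [ 0.6482 -0.0696  0.0166] [163. 278.]
pack_done side spot_point 0.75 [ 0.3317 -0.2446  0.0159] [344. 283.]
pack_done side spot_point 0.33 [ 0.6163 -0.1764  0.0117] [210. 256.]
```

Call:
arm_command(xyz=[[0.0034,0,-0.0094],[0.0069,0,-0.0188],[0.0096,0,-0.0263],[0.0117,0,-0.032],[0.0131,0,-0.0357],[0.0138,0,-0.0376],[0.0144,0,-0.0395],[0.0151,0,-0.0413],[0.0158,0,-0.0432],[0.0165,0,-0.0451],[0.0172,0,-0.047],[0.0179,0,-0.0488],[0.0186,0,-0.0508]], rot=[[0,0,0],[0,0,0],[0,0,0],[0,0,0],[0,0,0],[0,0,0],[0,0,0],[0,0,0],[0,0,0],[0,0,0],[0,0,0],[0,0,0],[0,0,0]])

```text
time: 28.67
ee_pos: [0.5947, -0.2619, 0.1232]
eef_rot: [0.701, 0.691, 0.122, 0.124]
ft_force: [-2.9, 0.8, 6.5]
width: 0.0006
grip_force: 3.0
```

Contact is as expected. I'll keep pressing at about 24 mm/s.

Call:
arm_command(xyz=[[0.0007,0,-0.0019],[0.0014,0,-0.0038],[0.0021,0,-0.0056],[0.0028,0,-0.0075],[0.0034,0,-0.0094],[0.0041,0,-0.0113],[0.0048,0,-0.0132],[0.0055,0,-0.015],[0.0062,0,-0.0169],[0.0069,0,-0.0188],[0.0069,0,-0.0188]], rot=[[0,0,0],[0,0,0],[0,0,0],[0,0,0],[0,0,0],[0,0,0],[0,0,0],[0,0,0],[0,0,0],[0,0,0],[0,0,0]])

```text
time: 29.58
ee_pos: [0.6016, -0.262, 0.1042]
eef_rot: [0.701, 0.691, 0.122, 0.124]
ft_force: [-2.2, -0.2, 6.2]
width: 0.0004
grip_force: 3.0
```

Call:
arm_command(xyz=[[0.0007,0,-0.0019],[0.0014,0,-0.0038],[0.0021,0,-0.0056],[0.0028,0,-0.0075],[0.0034,0,-0.0094],[0.0034,0,-0.0094]], rot=[[0,0,0],[0,0,0],[0,0,0],[0,0,0],[0,0,0],[0,0,0]])

```text
time: 30.08
ee_pos: [0.605, -0.2621, 0.0949]
eef_rot: [0.701, 0.691, 0.122, 0.124]
ft_force: [-3.4, -0.3, 7.0]
width: 0.0002
grip_force: 3.6
```

Call:
arm_command(xyz=[[0.0005,0,-0.0014],[0.001,0,-0.0028],[0.001,0,-0.0028]], rot=[[0,0,0],[0,0,0],[0,0,0]])

```text
time: 30.33
ee_pos: [0.606, -0.2624, 0.0926]
eef_rot: [0.701, 0.691, 0.122, 0.125]
ft_force: [-6.7, 1.3, 11.8]
width: 0.0003
grip_force: 6.7
```

Reaching the stop. Another 1.5 mm in small steps.

Call:
arm_command(xyz=[[0.0003,0,-0.0007],[0.0005,0,-0.0014],[0.0005,0,-0.0014]], rot=[[0,0,0],[0,0,0],[0,0,0]])

```text
time: 30.58
ee_pos: [0.6067, -0.2627, 0.092]
eef_rot: [0.701, 0.691, 0.123, 0.125]
ft_force: [-9.7, 2.0, 18.3]
width: -0.0
grip_force: 10.0
```

Call:
arm_command(xyz=[[0.0003,0,-0.0008],[0.0003,0,-0.0008],[-0.0034,0,0.0094],[-0.0137,0,0.0376],[-0.0275,0,0.0752],[-0.0377,0,0.1034],[-0.0377,0,0.1034],[-0.0377,0,0.1034],[-0.0377,0,0.1034],[-0.0377,0,0.1034],[-0.0377,0,0.1034],[-0.0377,0,0.1034],[-0.0377,0,0.1034]], rot=[[0,0,0],[0,0,0],[0,0,0],[0,0,0],[0,0,0],[0,0,0],[0,0,0],[0,0,0],[0,0,0],[0,0,0],[0,0,0],[0,0,0],[0,0,0]])

```text
time: 31.67
ee_pos: [0.5683, -0.2619, 0.1933]
eef_rot: [0.701, 0.691, 0.122, 0.124]
ft_force: [0.0, 0.8, -0.4]
width: 0.0008
grip_force: 0.0
```

```bash
python3 - <<'E'
from h import *
im=save("side","s11");s=r.read_state();print(s["time"],s["ee_pos"].round(3),s["ft_force"].round(1))
find("pack_flat","side");find("pack_done","side")
cv2.imwrite("pics/m11.png",cv2.resize(im[140:270,180:330,::-1],None,fx=4,fy=4,interpolation=2))
E
```

```text
31.7167 [ 0.568 -0.262  0.193] [-0.7 -0.5 -0.3]
pack_done side spot_point 0.83 [ 0.3323 -0.2461  0.0188] [344. 281.]
pack_done side spot_point 0.62 [ 0.4609 -0.3315  0.0022] [307. 245.]
pack_done side spot_point 0.58 [ 0.6465 -0.0695  0.0149] [163. 279.]
```

View pics/m11.png

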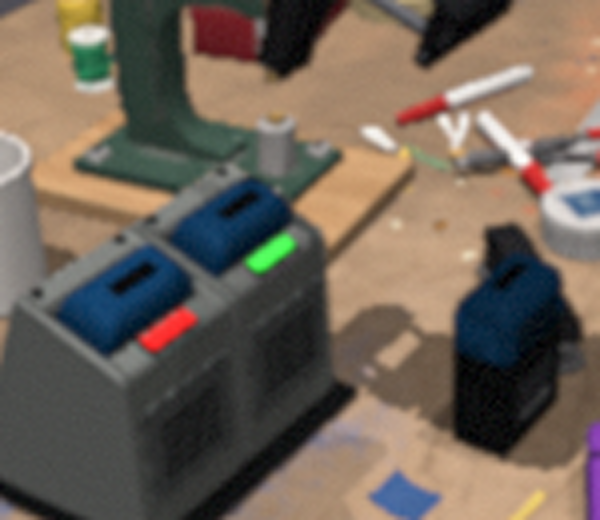

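The flat pack is held down in the green bay at crop (232,222), level with its red-lamp neighbour. The full pack stands upright at (505,350), and the gripper is clear of everything. Handing in.

```bash
python3 -c "
from bench import r
print(r.close_job())"
```

```text
the job is handed in; nothing more can be done
None
```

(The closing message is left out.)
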